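# Discard the used paint bottle through the waste bin's sprung flap

## Robot

A 6-joint arm with a two-finger parallel gripper is mounted at the origin on the work surface. World frame = base frame: x ahead of the robot, y to its left, z up, the work surface at z = 0. Lengths are in mm, angles in rad, forces in N, time in s.
With the tool pointing down it reaches from about 400 to 825 mm from the base axis. Payload 7 kg.
Tool frame: the origin (TCP) lies at the very end of the fingers, on their centre line; the grasp point (between the pads) lies 19 mm behind it; z points along the fingers, y is the line along which they close (so a half turn about z gives the same grasp; the last joint's range is limited). The gripper opens to 88 mm and grips with 3 to 60 N. Pads are 19 mm wide; open, the fingers measure 130 mm over their backs; the gripper's body (78 mm by 193 mm) begins 47 mm behind the grasp point.
Start: joints at [1.572, 0.359, 0.012, 0, -1.224, -0.288], TCP at [190.956, 647.403, 226.561] pointing down, gripper open.
Joint ranges: [-3.07, 3.07], [-1.43, 2.12], [-1.02, 1.25], [-3.03, 1.67], [-3.05, -0], [-3.03, 3.03]. Speed limits (rad/s): [2.39, 2.39, 3.01, 3.14, 3.14, 3.14].

## Interface

Orientations are given as a unit quaternion [x, y, z, w].
In Python, from plant import bot gives the robot as it stands. Calls block until the motion is done:
- bot.move_ptp(position, orientation): joint-space move of the TCP to a pose.
- bot.line_to(position, velocity=150, ori=None): straight line of the TCP; ori=None keeps the orientation; velocity is the mean speed in mm/s.
- bot.move_joints(angles): joint-space move.
- bot.move_gripper(opening, force=None): finger opening in mm; force is the grip in N (None keeps the last); returns when the fingers have stopped.
- bot.pause(seconds).
- bot.solve_ik(position, orientation): joint angles nearest the present ones, or None.
- bot.read_state(): the state.
- bot.camera(name): name is "side" or "top"; returns the picture (420x560x3 uint8, red, green, blue); there is no depth.
- bot.get_calibration(name): a dict with "fx", "fy", "cx", "cy" (pixels), "distortion" ([k1, k2, p1, p2, k3] as OpenCV has them; the pictures are not rectified), "view" (4x4, takes a point from world to camera coordinates). Camera axes: x right, y up, looking along -z (the intrinsics and any distortion apply to the point x, -y, -z); pixel columns grow to the right and rows downward; lengths in mm; the calibration is good to about 2 mm. A picture is of the moment at which its call begins. get_calibration takes no time and is no camera call.
A pose or a line that the arm cannot do raises bot.Unreachable and nothing moves.
- bot.close_job(): hands the job in; it is judged then, once.
The state is a dict: "t": time; "joint_pos": joint angles; "qvel": joint speeds; "tau": joint torques, N m; "tcp_pos": TCP position; "eef_rot": TCP orientation; "contact_force": force on the tool from outside, world axes, zero at the start; "moment": the same for the moment, N m; "width": finger opening in mm; "finger_force": force on a finger pad.
Only numpy, scipy, OpenCV 4.12 (cv2) and the standard library are available. Lean on these libraries where they do the work, as an engineer would, in place of code of your own. Each camera call takes 0.05 s, during which the arm holds its last target. There are 200 camera calls.

## Task

Throw away the used paint bottle with the red cap: pick it up, push its foot down through the sprung flap in the top of the grey solvent-waste bin until about half of the bottle is inside while still holding it, then let go so that it drops in and the flap closes behind it. Leave the blue-capped bottle standing where it is.

Things in the scene. Friction and masses are not known exactly. Their poses are not given: they have to be found in the camera images.
- red_jar: The bottle to discard: an upright white round paint bottle with a red cap and band, about 0.14 kg. Body 40 mm in diameter, 66 mm tall; cap 39 mm in diameter, from 69 to 95 mm above the foot; 95 mm tall in all. Origin at the centre of its foot, z axis up along the bottle. Gripped by the cap from above, its lower 60 mm are free to go through the flap.
- blue_jar: The bystander: a bottle of the same shape, size, origin and axes with a blue cap and band, on the bench 120 mm or more from the red one (centre to centre). Not listed: a model tank up to 90 mm high and an airbrush on a stand 125 mm high, both at the far side of the bench, beyond the bottles and the bin.
- bin_mouth (a point): Centre of the mouth in the top face, 190 mm above the bench, of the solvent-waste bin: a hollow grey steel box, 150 x 150 mm in plan, dark top, fixed. z up; the mouth, in the middle of the top, is 70 mm along x, 66 mm along y. A yellow flap fills it, hinged along the mouth's +x edge; its -x end swings down into the bin. The top is 4 mm thick; the flat floor lies 4 mm above the bench.
- flap (a joint): Angle of the yellow flap, 66 mm long: 0 = shut, level with the bin's top; grows as it swings down into the bin, to 1.45. A light spring (0.01 to 0.03 N m, 1 to 3 N at the bottle) shuts it. A bottle pushed straight down at the mouth's centre opens it, about 1.2 rad with half the bottle inside; let go there, the bottle slides in by its own weight.
There are look-alikes about, which are no part of the job. Of the things that look like the part that bears bin_mouth, take the one that is farthest to the robot's right at the start.

How it is judged:
By the outcome, as a careful person would: the job done as asked, in the order asked, and still so for the second after the job is handed in, with the robot touching nothing.
It also fails if it takes over 35 s, if anything falls off the work surface, if the arm or the gripper's body presses on something with over 40 N, if the wrist force passes 120 N, or if a joint passes its speed limit or range.

## Working session

There is one attempt and no reset: what is moved stays moved. The work goes in short steps, each a Python script; the robot and the scene stay as the last script left them, time stands still between calls to the robot, and variables do not carry over. Pictures are saved under pics/ and viewed, at most 10 in all, crops included, and the job is handed in when it is done.

```bash
mkdir -p pics; python3 - <<'E'
from plant import bot
import cv2
for n in("top","side"):
    cv2.imwrite(f"pics/{n}0.png",bot.camera(n)[:,:,::-1])
    c=bot.get_calibration(n);print(c)
s=bot.read_state();print(s["t"],s["eef_rot"],s["width"])
E
```

```text
{'fx': 475.6325909127568, 'fy': 475.6325909127568, 'cx': 281.10554385787736, 'cy': 206.49525391644988, 'distortion': array([-0.14314088,  0.        ,  0.        ,  0.        ,  0.        ]), 'view': array([[ 9.41942332e-03, -9.99940634e-01, -5.47757850e-03,
         1.02036465e+02],
       [ 9.94996658e-01,  8.82770419e-03,  9.95174435e-02,
        -4.62169754e+02],
       [-9.94631810e-02, -6.38756923e-03,  9.95020741e-01,
        -1.32825260e+03],
       [ 0.00000000e+00,  0.00000000e+00,  0.00000000e+00,
         1.00000000e+00]])}
{'fx': 391.14816990742753, 'fy': 391.14816990742753, 'cx': 277.16910165536467, 'cy': 210.60286456614273, 'distortion': array([-0.04598665,  0.        ,  0.        ,  0.        ,  0.        ]), 'view': array([[-2.01354182e-01, -9.79511310e-01, -3.75326086e-03,
         1.91434879e+02],
       [ 9.23870865e-01, -1.91186737e-01,  3.31527157e-01,
        -4.48361845e+02],
       [-3.25452174e-01,  6.32868513e-02,  9.43438211e-01,
        -9.17471159e+02],
       [ 0.00000000e+00,  0.00000000e+00,  0.00000000e+00,
         1.00000000e+00]])}
0.1 [ 9.89730437e-01 -1.42944450e-01 -4.30366521e-05  7.38059627e-04] 87.43038791391339
```

View pics/top0.png

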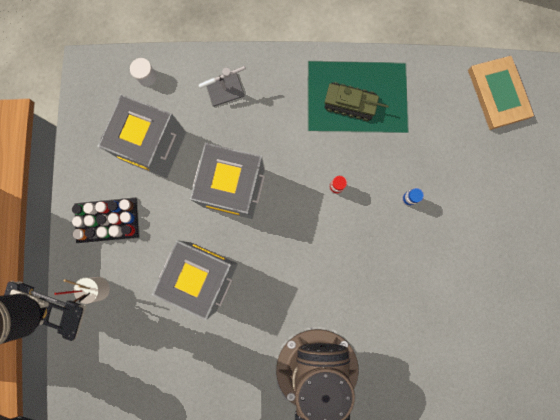

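View pics/side0.png

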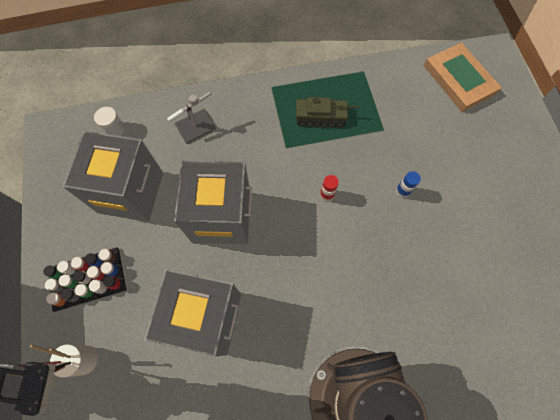

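The top view shows the red cap at about (339,183), the blue cap at (415,196), and three bins with flaps at (135,129), (227,178) and (192,280). World y grows to the left, so the rightmost bin is the one at (227,178). I'll crop closer.

```bash
python3 - <<'E'
import cv2,numpy as np
t=cv2.imread("pics/top0.png");s=cv2.imread("pics/side0.png")
f=lambda i,x,y,w,h:cv2.resize(i[y:y+h,x:x+w],(w*4,h*4),interpolation=cv2.INTER_CUBIC)
cv2.imwrite("pics/c.png",np.vstack([f(t,180,135,195,72),f(s,165,150,195,72)]))
E
```

```text
(no output)
```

View pics/c.png

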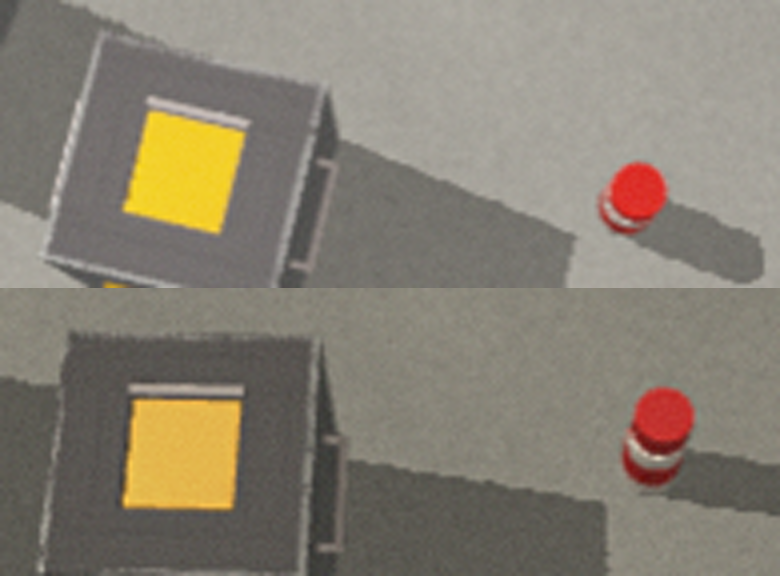

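```bash
cat > h.py <<'E'
import numpy as np, cv2
from plant import bot
def toplane(n,pts,z):
    c=bot.get_calibration(n);K=np.array([[c["fx"],0,c["cx"]],[0,c["fy"],c["cy"]],[0,0,1.]])
    u=cv2.undistortPoints(np.array(pts,float).reshape(-1,1,2),K,c["distortion"]).reshape(-1,2)
    V=c["view"];R=V[:3,:3];o=-R.T@V[:3,3]
    d=np.c_[u[:,0],-u[:,1],-np.ones(len(u))]@R
    return o+d*((z-o[2])/d[:,2])[:,None]
def quat(yaw):  # tool down, tool y axis at angle yaw
    from scipy.spatial.transform import Rotation as R
    y=np.array([np.cos(yaw),np.sin(yaw),0]);z=np.array([0,0,-1.])
    return R.from_matrix(np.c_[np.cross(y,z),y,z]).as_quat()
E
python3 - <<'E'
from h import *
np.set_printoptions(precision=1,suppress=True)
# pixel centres: resized crop -> x/4-0.375 + off
g=lambda p,ox,oy:np.array(p,float)/4-.375+[ox,oy]
T=g([(150,112),(243,133),(218,233),(123,210)],180,135);S=g([(133,113),(242,112),(235,221),(123,220)],165,150)
for n,P in(("top",T),("side",S)):
    w=toplane(n,P,190);e=(w[0]+w[1]-w[2]-w[3])[:2]/2
    print(n,w[:,:2].tolist(),w.mean(0),np.linalg.norm(e),np.arctan2(e[1],e[0]))
for z in(90,95,100):
    print(z,toplane("top",g([(639,190)],180,135),z),toplane("side",g([(664,127)],165,150),z))
print("blue",toplane("top",[(416,195)],95))
E
```

```text
top [[554.4154055385732, 267.74276279130686], [541.3029821540683, 208.59129058127553], [477.7583392880895, 223.04629561282053], [491.8490082159972, 283.2061686064831]] [516.3 245.6 190. ] 64.80568216798683 -0.2329323751618669
side [[554.3869050610441, 267.78046034178004], [542.1074215463166, 205.88637258726027], [476.6689937085793, 220.306823914188], [490.107115155397, 282.1836884133871]] [515.8 244.  190. ] 66.44098981161694 -0.21864991013441296
90 [[522.6 -52.   90. ]] [[523.5 -53.1  90. ]]
95 [[521.8 -51.4  95. ]] [[521.5 -51.9  95. ]]
100 [[521.  -50.8 100. ]] [[519.5 -50.8 100. ]]
blue [[ 488.8 -261.5   95. ]]
```

The two cameras agree to about 2 mm: the mouth is at (514,245) with yaw -0.226, and the red bottle is at (521.7,-51.6). The blue bottle is 210 mm away from it. Next is the pick.

```bash
python3 - <<'E'
from h import *
np.set_printoptions(precision=2,suppress=True)
q=quat(-0.226-np.pi); J=[521.7,-51.6]; B=[514,245]
for p in(J+[320],J+[66],B+[320],B+[208]): print(bot.solve_ik(p,q))
s=bot.read_state();bot.line_to([*s["tcp_pos"][:2],330],velocity=200)
bot.move_ptp(J+[320],q)
bot.line_to(J+[120],velocity=200); bot.line_to(J+[66],velocity=80)
bot.move_gripper(30,30)
s=bot.read_state();print(s["t"],s["tcp_pos"],s["width"],s["finger_force"],s["contact_force"])
bot.line_to(J+[120],velocity=80); bot.line_to(J+[325],velocity=200)
s=bot.read_state();print(s["t"],s["tcp_pos"],s["width"],s["finger_force"],s["contact_force"])
bot.move_ptp(B+[325],q)
s=bot.read_state();print(s["t"],s["tcp_pos"],s["width"],s["finger_force"],s["contact_force"])
a=bot.camera("side");b=bot.camera("top")
cv2.imwrite("pics/hold.png",np.hstack([b[60:300,120:480],a[60:300,100:460]])[:,:,::-1])
E
```

```text
[ 0.28  0.06 -0.16  0.   -1.35 -0.5 ]
[ 0.28  0.28 -0.52  0.   -0.77 -0.5 ]
[ 0.79  0.14 -0.07  0.   -1.36 -1.01]
[ 0.79  0.2  -0.25  0.   -1.12 -1.01]
6.3083 [521.8  -51.59  66.08] 38.832409070310234 34.160717306658626 [-0.01 -0.56  0.17]
8.3083 [521.06 -51.57 323.59] 38.19009790892148 34.13808697834611 [-0.2   0.26 -2.05]
9.45 [514.11 244.14 324.9 ] 38.48371632710777 34.1387131344527 [-0.09 -0.22 -0.95]
```

View pics/hold.png

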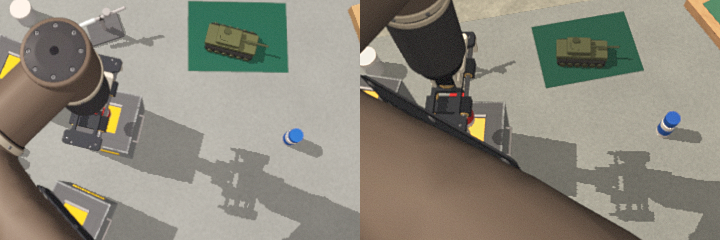

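The picture shows the red cap between the fingers above the middle bin, and the blue bottle still standing. Now I'll push it down, watching the force.

```bash
python3 - <<'E'
from h import *
np.set_printoptions(precision=2,suppress=True)
B=[514,245]
def st():
    s=bot.read_state();print(round(s["t"],2),s["tcp_pos"],round(s["width"],1),s["contact_force"]);return s["contact_force"]
bot.line_to(B+[265],velocity=100);st()
for z in(250,240,230,220,212,206):
    bot.line_to(B+[z],velocity=50);f=st()
    if abs(f).max()>15: print("STOP");break
a=bot.camera("side");b=bot.camera("top")
cv2.imwrite("pics/in.png",cv2.resize(np.hstack([b[120:240,150:350],a[120:240,130:330]])[:,:,::-1],None,fx=2,fy=2))
E
```

```text
10.3 [514.44 245.04 265.62] 38.4 [ 0.28 -0.23 -0.39]
10.75 [513.83 244.87 249.74] 38.2 [-0.18 -0.06 -0.18]
11.1 [513.67 244.86 239.49] 38.7 [-0.88  0.17 -1.68]
11.45 [513.68 244.81 229.44] 38.6 [-1.59  0.92 -0.76]
11.8 [513.72 244.77 219.48] 38.5 [-0.72  0.04 -1.6 ]
12.11 [513.75 244.81 211.49] 38.6 [-0.22 -0.77 -1.23]
12.38 [513.77 244.84 205.55] 38.3 [-0.31  0.51 -1.65]
```

View pics/in.png

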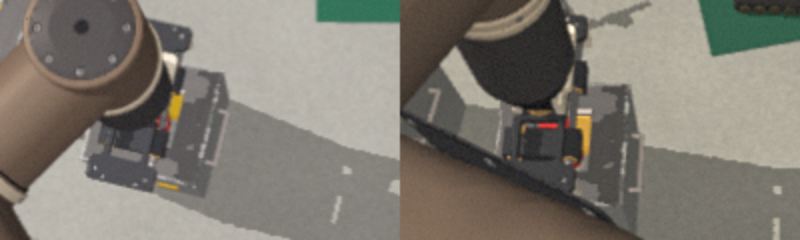

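The bottle is about 50 mm in, with small forces and an unchanged grip. Part of the flap shows to the right of the fingers. I'll let go.

```bash
python3 - <<'E'
from h import *
bot.move_gripper(85)
bot.pause(0.8)
bot.line_to([514,245,330],velocity=150)
s=bot.read_state()
q=s["joint_pos"].copy();q[0]-=0.8;bot.move_joints(q);bot.pause(.3)
a=bot.camera("side");b=bot.camera("top")
s=bot.read_state();print(s["t"],s["contact_force"])
cv2.imwrite("pics/out.png",cv2.resize(np.hstack([b[130:280,150:350],a[130:280,130:330]])[:,:,::-1],None,fx=2,fy=2))
E
```

```text
17.2083 [ 0.50715495 -0.54219853 -0.65578237]
```

View pics/out.png

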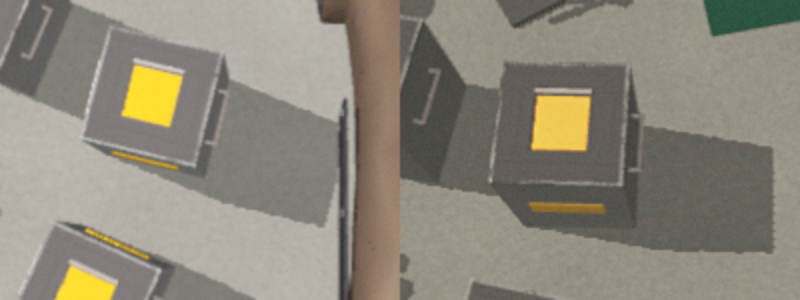

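The picture shows the flap shut and level, with no bottle on top of the bin or beside it. I'll hand the job in.

```bash
python3 -c "
from plant import bot
print(bot.close_job())"
```

```text
the job is handed in; nothing more can be done
None
```

The red-capped bottle was pushed about half-way through the flap of the rightmost bin and released; the flap shut behind it, the blue-capped bottle was not touched, and the job is handed in at about 17 s.

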